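# Refit the control knob of a hob on its flatted spindle

## Task

The hob's control knob has been taken off and stands on the bench. Put it back: hold it lightly on the spindle, turn it until its slot finds the spindle's two flats, and press it fully home; then turn it clockwise to its stop (off) and let go. Work gently: neither press it hard nor force it against the stop, and leave the other things on the bench where they are.

Things in the scene. Friction and masses are not known exactly. Their poses are not given: they have to be found in the camera images.
- knob: Loose black control knob, 40 to 85 g, 47 mm high, upright on its boss; origin at the centre of the boss's underside, z up. Square boss 22 x 22 mm (z 0 to 15) with a blind slot from below, 17.4 mm long along the knob's x, 7.4 mm wide along y, 15 mm deep, square edges. Round skirt of 56 mm diameter (z 15 to 21), bar grip above it. It fits the same after a half turn.
- knob_grip (a point): Middle of the knob's bar grip, on its axis, 43 mm above the knob's origin, 4 mm below the bar's top. The bar is 48 mm long along the knob's x, 12 mm wide along y, from 21 to 47 mm above the origin.
- hob: White single-plate hob, fixed to the bench, 320 x 260 mm, top 70 mm above the bench, with a round dark cooking plate of 180 mm diameter (top 84 mm above the bench) centred at local x = +50 mm. Origin under its centre on the bench; x points from the control to the plate. At the off stop the fitted knob's bar grip is parallel to this x axis.
- control (a point): The control's vertical turning axis at the hob's top, local (-100, 0, 70) mm of the hob, axes as the hob's. Fitted home, the knob's origin is 1 mm above this point; out of line, the knob rests on the spindle with its origin 14 mm above it. In line within about 4 degrees and 0.7 mm, the knob sinks home under a light push; it then has about 5 degrees of play either way.
- spindle_top (a point): Top centre of the spindle end, 14 mm above the hob's top: a brass tongue with two flats, 16 mm long, 6 mm thick, square edges. It turns with 0.05 N m friction and stays where left, from a hard stop (off, length along the hob's x) to 115 degrees anticlockwise seen from above. It was left 28 to 86 degrees anticlockwise of the stop: visible from above, not in this point's axes.
- collar_top (a point): Centre of the top of the fixed steel collar around the spindle: 35 mm inside and 48 mm outside diameter, 16 mm high above the hob's top. The tongue stands 2 mm below its rim, too deep for fingers to grip; the home knob's skirt sits on this rim. Some 5 to 10 N of push seats the knob and 0.1 N m turns it to the stop; harder jamming harms the control.
- meter: Bystander: red multimeter lying on its back, 75 x 150 mm, 41 mm high, origin under its centre.
- screwdriver: Bystander: screwdriver 190 mm long lying on the bench, origin near its middle, x along the shaft.
- terminals: Bystander: white ceramic terminal block with brass clamps, 34 x 66 mm, 26 mm high, origin under its centre.
Mind the look-alikes: they are no part of the job. There is more than one size of the knob; the job needs the smallest.

How it is judged (in metres and radians):
On the way, in this order (a step that is already met when the one before it is completed fails the run):
1. the knob is fully home on the spindle, skirt on the collar, still well away from the off position (z of knob in the frame of control below 0.0035 m and horizontal distance between knob and control below 0.003 m and angle between knob's own z axis and vertical below 0.08 rad and angle between the x axis of knob and the x axis of hob, either way round above 0.25 rad), for 0.2 s.
2. the knob, still home, is turned clockwise to the off stop (z of knob in the frame of control below 0.0035 m and horizontal distance between knob and control below 0.003 m and angle between the x axis of knob and the x axis of hob, either way round below 0.2 rad), for 0.2 s.
At the end, for the whole second after the job is handed in: The knob sits fully home on the spindle (underside of its boss less than 3.5 mm above the hob's top, within 3 mm of the control axis, upright within 0.08 rad), its bar grip within 0.2 rad of the off direction (parallel to the hob's x axis, either way round), at rest and released (all of step 2 and angle between knob's own z axis and vertical below 0.08 rad and linear speed of knob below 0.01 m/s); the robot touches nothing.
It fails at once if the knob is jammed against the control (collar, spindle or hob) with contact forces of more than 50 N in all (contact force between knob and hob above 50 N).
It fails at once if the arm or fingers strike the hob or its control with more than 25 N (contact force between any of the arm, the fingers and hob above 25 N).
It fails at once if a bystander is moved more than 30 mm (distance of any of meter, screwdriver, terminals from where it was at the start of the episode above 0.03 m).
It also fails if it takes over 64 s, if anything falls off the work surface, if the arm or the gripper's body presses on something with over 40 N, if the wrist force passes 120 N, or if a joint passes its speed limit or range.

## Robot

A 6-joint arm with a two-finger parallel gripper is mounted at the origin on the work surface. World frame = base frame: x ahead of the robot, y to its left, z up, the work surface at z = 0. Lengths are in m, angles in degrees, forces in N, time in s.
With the tool pointing down it reaches from about 0.25 to 0.725 m from the base axis. Payload 9.7 kg.
Tool frame: the origin (TCP) lies midway between the tips of the shut fingers; the grasp point (between the pads) lies 19 mm behind it; z points along the fingers, y is the line along which they close (so a half turn about z gives the same grasp; the last joint's range is limited). The gripper opens to 85 mm and grips with 20 to 120 N. Pads are 22 mm wide; open, the fingers measure 114 mm over their backs; the gripper's body (76 mm by 85 mm) begins 54 mm behind the grasp point. The pads swing forward as they close: fully open they stand 13 mm farther back than shut.
Start: joints at [-68.698, 4.979, 10.078, 95.1, 0, 90], TCP at [0.2, -0.512, 0.231] pointing down, gripper open.
Joint ranges: [-179.16, 179.16], [-48.56, 103.87], [-65.8, 70.77], [-126.05, 130.52], [-82.76, 87.17], [-180, 180]. Speed limits (degrees/s): [127.2, 127.2, 147.25, 180, 180, 180].

## Interface

Orientations are given as [roll, pitch, yaw] about the fixed x, y, z axes, in that order (R = Rz(yaw) Ry(pitch) Rx(roll)).
In Python, from workcell import bot gives the robot as it stands. The module is installed in compiled form; this text tells all that it offers.
- The arm moves only by the tool send_rows, never from a script. Its argument "moves" is one flat list of numbers, 7 for each row, row after row: the shift along the world's x, y, z normalised to -1 to 1, where 1 is 0.025 m, then the turn, a rotation vector about the world's x, y, z normalised to -1 to 1, where 1 is 0.15 rad, then the closure, from -1 (fully open) to 1 (shut), so that 0 is half open. A call has 1 to 8 rows; each row shifts and turns the commanded pose from where the row before left it; what a row does not reach is not made up. A row lasts 1/8 s, in which the tool goes at most 62.5 mm and 10.7 degrees, less where a joint would pass 70% of its speed; a pose out of reach is approached as far as the arm can. A call with a number of a shift or a turn outside -1 to 1 is refused whole. A call with a gripper value outside its range is refused whole. The fingers move at their own pace and stop on an object; "squeeze" is the grip in N (left out, the last holds). Time passes only in rows, so rows that do not move let the fingers close. It gives the time, the measured TCP pose, the force, the opening and the grip force at its end, in the units of the state.
- bot.get_obs(): the state, without advancing time (a new reading comes with each control period).
- bot.camera(name): name is "side" or "top" or "wrist"; returns a dict with "color" (420x560x3 uint8, red, green, blue), "camera_matrix" (3x3 intrinsics, pixels), "R" (3x3) and "t" (3): a world point X has camera coordinates R X + t. Camera axes: x right, y down, z forward; pixel columns grow to the right and rows downward; lengths in m; the calibration is good to about 2 mm. A picture is of the moment at which its call begins. There is no depth.
- bot.job_done(): hands the job in; it is judged then, once.
Trained networks look in the newest picture that a camera, given by its name, has taken for a name from the list of things; names that differ only in an ending like _2 or _b are one class to them, and where a whole thing is asked for, a point or a joint stands for the part that bears it (a point fixed in the world has none). Each returns a list of dicts, best first, with "p" (0 to 1); they miss things now and then, are a little off and sometimes report something else, mostly with a low value. They report only what shows in the picture. A call takes as long as a camera call. They do not tell look-alikes from the thing itself.
- bot.boxes_of(camera, query): "extent" ([left, top, right, bottom] in pixels, round what is visible of it).
- bot.trace(camera, query): "region" (420x560 bool, what is visible of it) and "extent" ([left, top, right, bottom] in pixels, round what is visible of it).
- bot.landmark_of(camera, query): "pixel" ([column, row] in pixels: a listed point, or the origin of a listed thing).
The state is a dict: "time": time; "q": joint angles; "qd": joint speeds; "joint_efforts": joint torques, N m; "ee_pos": TCP position; "tcp_rot": TCP orientation; "wrist_force": force on the tool from outside, world axes, zero at the start; "torque": the same for the moment, N m; "opening": finger opening in m; "grasp_force": force on a finger pad.
Only numpy, scipy, OpenCV 4.12 (cv2) and the standard library are available. Lean on these libraries where they do the work, as an engineer would, in place of code of your own. Each camera call takes 0.05 s, during which the arm holds its last target. There are 200 camera calls.

## Working session

There is one attempt and no reset: what is moved stays moved. The work goes in short steps, Python scripts to look and compute and a tool call to move; the robot and the scene stay as the last step left them, time stands still between calls to the robot, and variables do not carry over. Pictures are saved under pics/ and viewed, at most 10 in all, crops included, and the job is handed in when it is done.

Besides the shell and the picture viewer there is one more tool, called after "Call:" by a JSON object that holds its "method" and its "body", one argument or row to a line. send_rows: Moves the arm, as the interface text tells. Its arguments: {"type":"object","properties":{"moves":{"type":"array"},"squeeze":{"type":"number"}},"required":["moves"]}

```bash
mkdir -p pics
cat > h.py <<'E'
import numpy as np, cv2
from workcell import bot
def ray(c,px,z):
    K,R,t=c["camera_matrix"],c["R"],c["t"]
    d=R.T@np.linalg.solve(K,[px[0],px[1],1.0]); o=-R.T@t
    return o+d*(z-o[2])/d[2]
def proj(c,X):
    p=c["camera_matrix"]@(c["R"]@np.array(X)+c["t"]); return p[:2]/p[2]
def save(c,n): cv2.imwrite("pics/"+n,c["color"][:,:,::-1])
E
python3 - <<'E'
from h import *
cs={n:bot.camera(n) for n in("side","top")}
cv2.imwrite("pics/a.png",cv2.resize(np.vstack([cs["top"]["color"],cs["side"]["color"]])[:,:,::-1],(400,600)))
save(cs["top"],"top.png")
for n,c in cs.items():
    print(n,-c["R"].T@c["t"],c["camera_matrix"][0,0])
    for q,z in [("knob_grip",.043),("knob",0),("control",.07),("spindle_top",.084),("collar_top",.086),("hob",0),("meter",0),("screwdriver",0.01),("terminals",0)]:
        for d in bot.landmark_of(n,q)[:4]: print(q,round(d["p"],2),np.round(d["pixel"],1),ray(c,d["pixel"],z).round(4))
    for d in bot.boxes_of(n,"knob"): print("box",round(d["p"],2),np.round(d["extent"],1))
E
```

```text
side [0.31491152 0.59781868 0.73853591] 483.7988113834188
knob_grip 0.95 [348.5 129.4] [ 0.4868 -0.4263  0.043 ]
knob_grip 0.65 [308.3 140.3] [ 0.5698 -0.3482  0.043 ]
knob_grip 0.56 [347.6 157.9] [ 0.4621 -0.3097  0.043 ]
knob 0.93 [347.5 145.9] [ 0.4829 -0.4153  0.    ]
knob 0.78 [344.  172.6] [ 0.4662 -0.3063  0.    ]
knob 0.63 [310.  156.4] [ 0.5618 -0.3416  0.    ]
control 0.81 [211.8 261. ] [0.6183 0.1011 0.07  ]
spindle_top 0.91 [208.3 258.3] [0.6205 0.1079 0.084 ]
spindle_top 0.62 [345.8 175.8] [ 0.4429 -0.1942  0.084 ]
collar_top 0.84 [213.2 255.9] [0.6137 0.1015 0.086 ]
collar_top 0.6 [372.1 182.7] [ 0.3856 -0.1874  0.086 ]
hob 0.71 [173.8 267.3] [ 0.7139  0.0879 -0.    ]
meter 0.7 [321.4 288.3] [0.4264 0.0434 0.    ]
meter 0.63 [248.8 159.4] [ 0.7028 -0.2807  0.    ]
screwdriver 0.68 [251.5 156.8] [ 0.6951 -0.2808  0.01  ]
screwdriver 0.6 [322.  289.2] [0.4233 0.0525 0.01  ]
terminals 0.76 [375.6 184.1] [ 0.3862 -0.2885  0.    ]
terminals 0.15 [344.1 172.6] [ 0.4659 -0.3063  0.    ]
box 0.96 [335.8 121.4 362.4 150.7]
box 0.81 [294.6 127.4 323.5 163.4]
box 0.76 [334.7 154.8
[... 326 characters left out ...]
164  0.    ]
knob 0.54 [361.6 248.2] [ 0.4561 -0.302   0.    ]
control 0.81 [211.  183.6] [0.615  0.1003 0.07  ]
control 0.23 [211.8 183.5] [0.6153 0.0982 0.07  ]
spindle_top 0.58 [211.  182.6] [0.615  0.0974 0.084 ]
collar_top 0.66 [209.9 181.1] [0.6185 0.1    0.086 ]
hob 0.78 [223.2 153.8] [0.713  0.0837 0.    ]
meter 0.64 [230.3 258.1] [0.4231 0.0546 0.    ]
meter 0.58 [224.2 153.1] [0.7151 0.081  0.    ]
screwdriver 0.95 [352.8 159.3] [ 0.6997 -0.2767  0.01  ]
terminals 0.84 [361.3 273.7] [ 0.3874 -0.3009  0.    ]
terminals 0.69 [356.8 160.7] [ 0.6985 -0.2894  0.    ]
terminals 0.63 [223.  156.7] [0.7047 0.084  0.    ]
box 0.86 [391.2 224.1 422.5 254.9]
box 0.61 [354.3 237.8 376.  258.2]
```

View pics/top.png

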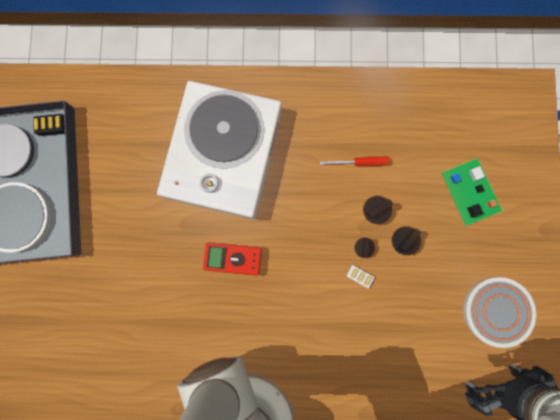

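The top view shows three black knobs at (378,210), (406,241) and (365,248). The last is about 21 px across, which matches 56 mm, so it is the small one at about (0.462, -0.309). The control is at (210,183). I'll move above the knob and look with the wrist camera.

Call:
{"method": "send_rows", "body": {
  "moves": [1,0.8,0,0,0,0,-1,1,0.8,0,0,0,0,-1,1,0.8,0,0,0,0,-1,1,0.8,0,0,0,0,-1,1,0.8,0,0,0,0,-1,1,0.8,0,0,0,0,-1,1,0.8,0,0,0,0,-1,1,0.8,0,0,0,0,-1]
}}

```text
time: 2.1
ee_pos: [0.4006, -0.3517, 0.2314]
tcp_rot: [180.0, -0.0, 21.3]
wrist_force: [-0.7, -0.5, -0.1]
opening: 0.0855
grasp_force: 0.0
```

Call:
{"method": "send_rows", "body": {
  "moves": [1,0.8,0,0,0,0,-1,1,0.8,0,0,0,0,-1,0.3,0.1,0,0,0,0,-1,0,0,0,0,0,0,-1]
}}

```text
time: 2.6
ee_pos: [0.4574, -0.31, 0.2311]
tcp_rot: [-180.0, 0.0, 21.3]
wrist_force: [-0.4, -0.5, -0.2]
opening: 0.0849
grasp_force: 0.0
```

Run:
```python
from h import *
c=bot.camera("wrist"); save(c,"w1.png"); o=bot.get_obs()
print(o["ee_pos"],o["tcp_rot"],o["wrist_force"],-c["R"].T@c["t"],c["R"].round(3),c["camera_matrix"][0,0])
for q,z in [("knob_grip",.043),("knob",0)]:
    for d in bot.landmark_of("wrist",q): print(q,round(d["p"],2),np.round(d["pixel"],1),ray(c,d["pixel"],z).round(4))
for d in bot.boxes_of("wrist","knob"): print("box",round(d["p"],2),np.round(d["extent"],1))
c=bot.camera("top")
for d in bot.trace("top","hob")[:2]:
    m=d["region"].astype(np.uint8); cs,_=cv2.findContours(m,0,2); k=max(cs,key=cv2.contourArea); r=cv2.minAreaRect(k)
    P=np.array([ray(c,p,.07)[:2] for p in cv2.boxPoints(r)]); print(d["p"],P.round(4),P.mean(0),[ (np.linalg.norm(e).round(4),np.degrees(np.arctan2(e[1],e[0])).round(2)) for e in np.roll(P,-1,0)-P])
```

```text
[ 0.45696523 -0.31027451  0.23119618] [-1.79993533e+02  2.21094757e-02  2.13015896e+01] [-0.75058425 -0.52380665 -0.12307791] [ 0.53575114 -0.28007471  0.37376915] [[ 0.363 -0.932 -0.001]
 [-0.881 -0.344  0.325]
 [-0.303 -0.118 -0.946]] 355.6492105084162
knob_grip 0.88 [281.9 169.6] [ 0.4619 -0.3068  0.043 ]
knob_grip 0.84 [360.9  75.3] [ 0.5656 -0.3407  0.043 ]
knob_grip 0.69 [399.4 194.4] [ 0.4805 -0.4224  0.043 ]
knob 0.95 [344.5  78.1] [ 0.5612 -0.3345  0.    ]
knob 0.89 [379.4 178.8] [ 0.4812 -0.4125  0.    ]
knob 0.59 [282.1 170.7] [ 0.4513 -0.311   0.    ]
knob 0.56 [277.2 155. ] [ 0.4653 -0.2999  0.    ]
box 0.96 [350.1 150.4 436.5 220.8]
box 0.89 [250.6 132.2 307.5 194.2]
box 0.74 [309.   27.3 405.1 121. ]
0.95 [[ 0.5803  0.242 ]
 [ 0.9006  0.1791]
 [ 0.8348 -0.0876]
 [ 0.5199 -0.0172]] [0.70889276 0.07905341] [(np.float64(0.3264), np.float64(-11.12)), (np.float64(0.2747), np.float64(-103.84)), (np.float64(0.3227), np.float64(167.4)), (np.float64(0.2662), np.float64(76.88))]
```

View pics/w1.png

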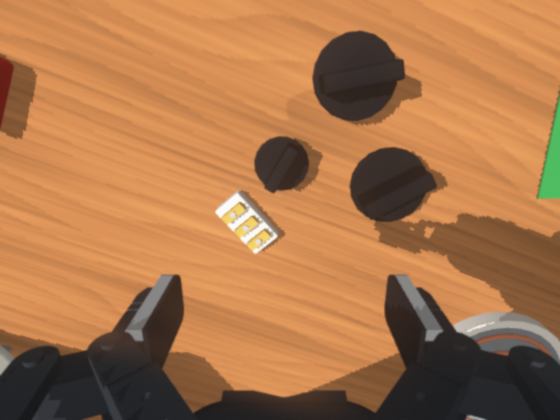

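The wrist view shows the small knob at (281,163), with its bar running from about (270,188) to (297,145). The terminals are at (246,222). I'll enhance a crop to get the bar direction.

Run:
```python
from h import *
im=cv2.imread("pics/w1.png")[125:205,240:330]
im=np.clip(im.astype(float)*3.0,0,255).astype(np.uint8)
cv2.imwrite("pics/w1c.png",cv2.resize(im,None,fx=7,fy=7,interpolation=cv2.INTER_CUBIC))
```

```text
(no output)
```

View pics/w1c.png

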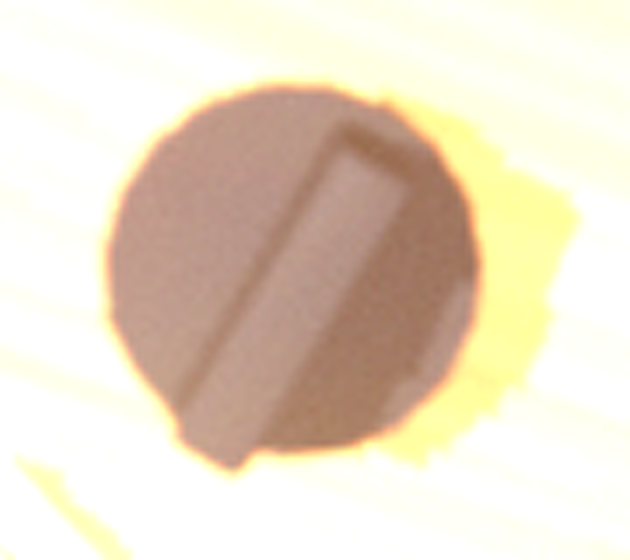

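The crop shows the bar's top face with corners at about (342,148), (408,185), (238,468) and (181,433).

Run:
```python
from h import *
c=bot.camera("wrist")
P=np.array([ray(c,(240+u/7-.4,125+v/7-.4),.047)[:2] for u,v in[(342,148),(408,185),(238,468),(181,433)]])
print(P.round(4),P.mean(0)); e=(P[0]+P[1]-P[2]-P[3])/2
print(np.linalg.norm(e),np.linalg.norm(P[0]-P[1]),np.linalg.norm(P[3]-P[2]),np.degrees(np.arctan2(e[1],e[0])))
for a,b in((0,3),(1,2)): d=P[a]-P[b]; print(np.degrees(np.arctan2(d[1],d[0])))
R=bot.get_obs(); print(R["q"])
```

```text
[[ 0.4854 -0.3045]
 [ 0.484  -0.3145]
 [ 0.4394 -0.3073]
 [ 0.4412 -0.2983]] [ 0.46248295 -0.30615129]
0.044914095012587064 0.010013591953586474 0.009205192166652854 -8.577004719337602
-8.050089209093466
-9.097107224266091
[-3.41862234e+01  5.29255789e+00  1.04299054e+01  9.51274795e+01
 -3.00549869e-03  1.24559422e+02]
```

The bar lies at yaw -8.6° with its centre at (0.4625, -0.306). I'll grasp with tool yaw 171.4° to keep joint 6 range for the later turn, which means turning +150°.

Call:
{"method": "send_rows", "body": {
  "moves": [0.2,0.15,-0.2,0,0,1,0,0,0,-0.2,0,0,1,0,0,0,-0.2,0,0,1,0,0,0,-0.2,0,0,1,0,0,0,-0.2,0,0,1,0,0,0,-0.2,0,0,1,0,0,0,-0.2,0,0,1,0,0,0,-0.2,0,0,1,0],
  "squeeze": 25
}}

```text
time: 3.95
ee_pos: [0.4621, -0.3064, 0.1912]
tcp_rot: [180.0, 0.0, 90.3]
wrist_force: [0.3, -1.1, 0.4]
opening: 0.0426
grasp_force: 0.0
```

Call:
{"method": "send_rows", "body": {
  "moves": [0,0,-0.2,0,0,1,0,0,0,-0.2,0,0,1,0,0,0,-0.2,0,0,1,0,0,0,-0.2,0,0,1,0,0,0,-0.2,0,0,1,0,0,0,-0.2,0,0,1,0,0,0,-0.2,0,0,1,0,0,0,-0.2,0,0,1,0]
}}

```text
time: 4.95
ee_pos: [0.4621, -0.3064, 0.1512]
tcp_rot: [-180.0, 0.0, 159.1]
wrist_force: [0.1, 0.1, -0.3]
opening: 0.0427
grasp_force: 0.0
```

Call:
{"method": "send_rows", "body": {
  "moves": [0,0,-0.2,0,0,1,0,0,0,0,0,0,0.45,0,0,0,0,0,0,0,0]
}}

```text
time: 5.32
ee_pos: [0.4621, -0.3063, 0.1463]
tcp_rot: [180.0, -0.0, 171.2]
wrist_force: [0.1, -0.5, -0.4]
opening: 0.0425
grasp_force: 0.0
```

Run:
```python
from h import *
c=bot.camera("wrist"); save(c,"w2.png"); o=bot.get_obs()
print(o["ee_pos"],o["tcp_rot"])
for q,z in [("knob_grip",.043),("knob",0)]:
    for d in bot.landmark_of("wrist",q): print(q,round(d["p"],2),np.round(d["pixel"],1),ray(c,d["pixel"],z).round(4))
for d in bot.boxes_of("wrist","knob"): print("box",round(d["p"],2),np.round(d["extent"],1))
im=np.clip(c["color"][:,:,::-1].astype(float)*2.5,0,255).astype(np.uint8)
cv2.imwrite("pics/w2.png",im)
```

```text
[ 0.46216885 -0.30633609  0.14635445] [-1.79997676e+02  5.60334566e-03  1.71165185e+02]
knob_grip 0.8 [263.3 338.1] [ 0.5773 -0.342   0.043 ]
knob_grip 0.71 [142.7 258.5] [ 0.4898 -0.4211  0.043 ]
knob_grip 0.58 [285.4 203.9] [ 0.4627 -0.3057  0.043 ]
knob 0.82 [164.3 226.7] [ 0.4818 -0.4159  0.    ]
knob 0.7 [264.2 289.1] [ 0.5572 -0.34    0.    ]
knob 0.65 [284.7 186.7] [ 0.4619 -0.306   0.    ]
box 0.85 [247.6 157.9 319.7 234.6]
box 0.78 [106.3 191.9 202.9 298. ]
box 0.59 [223.5 268.9 312.3 368.3]
```

View pics/w2.png

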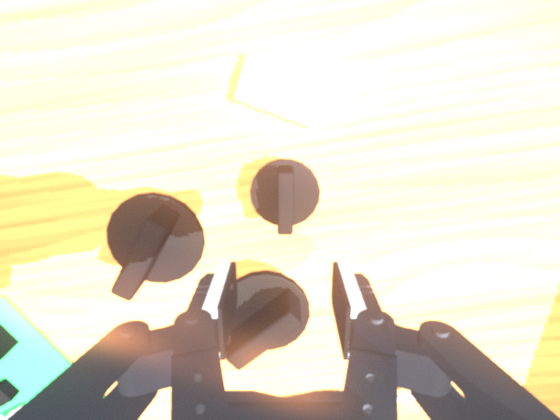

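The small knob is at (285,192), between the fingers, and its bar points straight along the tool x axis. I'll go down and grip.

Call:
{"method": "send_rows", "body": {
  "moves": [0,0,-1,0,0,0,0,0,0,-1,0,0,0,0,0,0,-1,0,0,0,0,0,0,-1,0,0,0,0,0,0,-0.8,0,0,0,0,0,0,0,0,0,0,0,0,0,0,0,0,0,1,0,0,0,0,0,0,1]
}}

```text
time: 6.52
ee_pos: [0.4629, -0.3065, 0.0274]
tcp_rot: [-180.0, 0.1, 171.3]
wrist_force: [-0.3, -0.3, -0.3]
opening: 0.0113
grasp_force: 30.8
```

Call:
{"method": "send_rows", "body": {
  "moves": [0,0,0,0,0,0,1,0,0,0,0,0,0,1,0,0,0,0,0,0,1]
}}

```text
time: 6.9
ee_pos: [0.4628, -0.3065, 0.0274]
tcp_rot: [-180.0, 0.1, 171.3]
wrist_force: [-0.3, 0.4, 6.6]
opening: 0.0113
grasp_force: 31.8
```

Gripped. I'll lift it and carry it beside the control.

Call:
{"method": "send_rows", "body": {
  "moves": [0,0,0.5,0,0,0,1,0,0,1,0,0,0,1,0,0,1,0,0,0,1,0,0,1,0,0,0,1,0,0,1,0,0,0,1,0,0,1,0,0,0,1,0,0,1,0,0,0,1,0.45,0.96,0,0,0,0.25,1]
}}

```text
time: 7.9
ee_pos: [0.4739, -0.2832, 0.1916]
tcp_rot: [-179.9, 0.2, 173.3]
wrist_force: [0.6, 0.0, -1.8]
opening: 0.011
grasp_force: 30.9
```

Call:
{"method": "send_rows", "body": {
  "moves": [0.45,0.96,0,0,0,0.25,1,0.45,0.96,0,0,0,0.25,1,0.45,0.96,0,0,0,0.25,1,0.45,0.96,0,0,0,0.25,1,0.45,0.96,0,0,0,0.25,1,0.45,0.96,0,0,0,0.25,1,0.45,0.96,0,0,0,0.25,1,0.45,0.96,0,0,0,0.25,1]
}}

```text
time: 8.9
ee_pos: [0.5637, -0.0893, 0.1894]
tcp_rot: [-180.0, 0.0, -169.3]
wrist_force: [-0.5, -0.2, -0.3]
opening: 0.0116
grasp_force: 30.8
```

Call:
{"method": "send_rows", "body": {
  "moves": [0.45,0.96,0,0,0,0.25,1,0.45,0.96,0,0,0,0.25,1,0.45,0.96,0,0,0,0.25,1,0.45,0.96,0,0,0,0.25,1,0.45,0.96,0,0,0,0.25,1,0.45,0.96,0,0,0,0.25,1,0.45,0.96,0,0,0,0.25,1,0.45,0.96,0,0,0,0.25,1]
}}

```text
time: 9.9
ee_pos: [0.6538, 0.1026, 0.1894]
tcp_rot: [-180.0, 0.0, -152.1]
wrist_force: [0.3, 0.7, -0.4]
opening: 0.0113
grasp_force: 30.9
```

Call:
{"method": "send_rows", "body": {
  "moves": [0.45,0.96,0,0,0,0.25,1,0,0,0,0,0,0,1,0,0,0,0,0,0,1]
}}

```text
time: 10.28
ee_pos: [0.6646, 0.1255, 0.189]
tcp_rot: [-180.0, -0.0, -150.1]
wrist_force: [-0.4, -0.8, 0.1]
opening: 0.0111
grasp_force: 30.8
```

Run:
```python
from h import *
c=bot.camera("wrist"); save(c,"w3.png"); o=bot.get_obs()
print(o["ee_pos"],o["tcp_rot"],o["wrist_force"],o["opening"])
for q,z in [("control",.07),("spindle_top",.084),("collar_top",.086),("knob_grip",o["ee_pos"][2]+.0156),("knob",o["ee_pos"][2]-.027)]:
    for d in bot.landmark_of("wrist",q): print(q,round(d["p"],2),np.round(d["pixel"],1),ray(c,d["pixel"],z).round(4))
```

```text
[0.66457337 0.12513508 0.18913123] [-1.79987948e+02 -7.10123649e-03 -1.50105456e+02] [-0.72748318 -0.04730659 -1.06095163] 0.011192224987445187
control 0.94 [291.3 128.7] [0.6169 0.1037 0.07  ]
spindle_top 0.76 [288.2 134.3] [0.62   0.1027 0.084 ]
spindle_top 0.59 [281.6 291.2] [0.7305 0.1607 0.084 ]
collar_top 0.8 [290.  135.1] [0.6196 0.1039 0.086 ]
knob_grip 0.95 [285.3 292.2] [0.6629 0.1245 0.2047]
knob 0.69 [280.1 244.9] [0.6631 0.1217 0.1621]
```

View pics/w3.png

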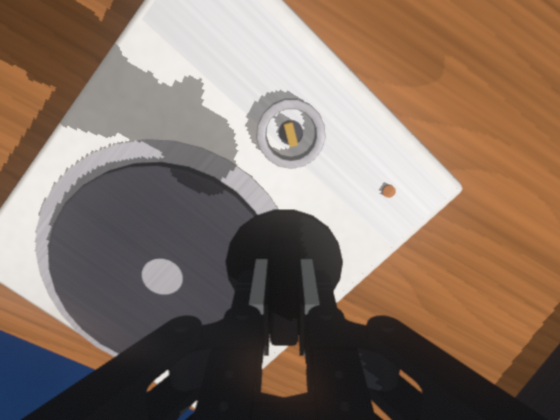

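The wrist view shows the collar at (291,133) with the brass tongue inside it, nearly vertical in the image. The held knob is at (285,260), straight in the fingers. I'll measure the collar and tongue.

```bash
cat >> h.py <<'E'
def spindle(c):
    im=c["color"].astype(int); h=cv2.cvtColor(c["color"],cv2.COLOR_RGB2HSV)
    col=proj(c,[.618,.103,.084])
    yy,xx=np.mgrid[:420,:560]; near=np.hypot(xx-col[0],yy-col[1])<24
    m=(near&(h[...,1]>110)&(h[...,2]>90)).astype(np.uint8)
    n,l,s,cen=cv2.connectedComponentsWithStats(m); k=1+np.argmax(s[1:,4])
    q=np.argwhere(l==k)[:,::-1].astype(float)
    P=np.array([ray(c,p,.084)[:2] for p in q]); ev,V=np.linalg.eigh(np.cov(P.T)); v=V[:,1]
    print("tongue n",len(q),P.mean(0).round(4),"L,W",np.sqrt(12*ev[::-1]).round(4),"ang",np.degrees(np.arctan2(v[1],v[0]))%180)
    return P.mean(0)
E
python3 - <<'E'
from h import *
c=bot.camera("wrist"); 
spindle(c)
im=c["color"]
cv2.imwrite("pics/w3c.png",cv2.resize(im[85:185,240:340,::-1],None,fx=6,fy=6,interpolation=cv2.INTER_CUBIC))
# hob edges from wrist & top
for n in("wrist","top"):
    c=bot.camera(n)
    d=bot.trace(n,"hob")[0]; 
    m=d["region"].astype(np.uint8); m=cv2.morphologyEx(m,cv2.MORPH_CLOSE,np.ones((9,9)))
    k=max(cv2.findContours(m,0,1)[0],key=cv2.contourArea)[:,0]
    P=np.array([ray(c,p,.07)[:2] for p in k]);
    a=np.radians(-12.4); u=np.array([np.cos(a),np.sin(a)]); w=np.array([-u[1],u[0]])
    L=(P-[.709,.079])@np.c_[u,w]
    inb=(k[:,0]>3)&(k[:,0]<556)&(k[:,1]>3)&(k[:,1]<416)
    for name,i,s in(("x-",0,-.16),("x+",0,.16),("y-",1,-.13),("y+",1,.13)):
        sel=inb&(abs(L[:,i]-s)<.012)&(abs(L[:,1-i])<.11)
        if sel.sum()>15:
            f=np.polyfit(L[sel,1-i],L[sel,i],1); 
            r=L[sel,i]-np.polyval(f,L[sel,1-i]); s2=sel.copy(); s2[sel]=abs(r)<.0025
            f=np.polyfit(L[s2,1-i],L[s2,i],1)
            print(n,name,s2.sum(),"off",f[1].round(4),"yaw",(-12.4+(np.degrees(np.arctan(f[0])))*(1 if i else -1)).round(2))
E
```

```text
tongue n 196 [0.619  0.1038] L,W [0.0157 0.0058] ang 45.21804482248806
wrist y+ 26 off 0.1226 yaw -5.24
top x- 67 off -0.159 yaw -12.43
top x+ 76 off 0.1602 yaw -12.4
top y- 77 off -0.1301 yaw -12.9
top y+ 13 off 0.1263 yaw -9.72
```

View pics/w3c.png

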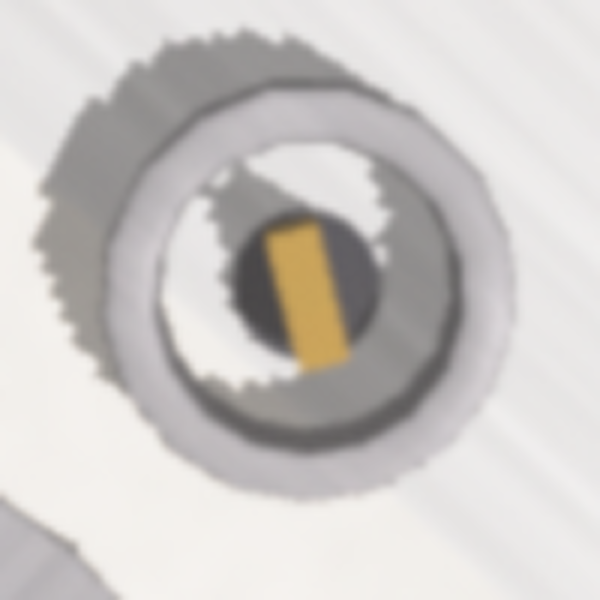

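The tongue is at (0.619, 0.1038), angle 45.2°, and measures 15.7 x 5.8 mm as expected. Hob yaw is -12.5°, so the spindle is 57.7° off the stop. Next I'll check where the knob sits in the hand.

```bash
cat >> h.py <<'E'
from scipy.optimize import least_squares
def held(c,o,dz=.0274):
    g=c["color"].max(2); tc=o["ee_pos"]
    th=np.linspace(0,2*np.pi,120); C=np.c_[np.cos(th),np.sin(th)]*.028
    def hull(d):
        pts=[proj(c,[tc[0]+d[0]+a,tc[1]+d[1]+b,tc[2]-dz+z]) for z in(.015,.021) for a,b in C]
        return cv2.convexHull(np.array(pts,np.float32))
    h0=hull((0,0)); ctr=h0[:,0].mean(0)
    gb=cv2.GaussianBlur(g.astype(np.float32),(0,0),1); E=[]
    for a in np.radians(np.arange(-170,-9,4)):
        r=np.arange(40,75,.25); x=(ctr[0]+r*np.cos(a)).astype(np.float32); y=(ctr[1]+r*np.sin(a)).astype(np.float32)
        v=cv2.remap(gb,x[None],y[None],1)[0]; dv=np.gradient(v); i=dv.argmax()
        if dv[i]>1: E.append((x[i],y[i]))
    E=np.array(E)
    f=lambda d:[cv2.pointPolygonTest(hull(d),(float(a),float(b)),True) for a,b in E]
    s=least_squares(f,[0,0],diff_step=1e-2,x_scale=.001,loss="soft_l1") if 0 else least_squares(lambda u:f(u*1e-3),[.1,.1],diff_step=.5,loss="soft_l1")
    y=np.radians(o["tcp_rot"][2]); R=np.array([[np.cos(y),np.sin(y)],[np.sin(y),-np.cos(y)]])
    print("held off world mm",s.x.round(2),"tool mm",(R.T@s.x).round(2),"n",len(E),"res",np.round(np.median(np.abs(s.fun)),2)); return s.x
E
python3 - <<'E'
from h import *
c=bot.camera("wrist"); o=bot.get_obs()
for dz in(.0264,.0274,.0284): held(c,o,dz)
E
```

```text
held off world mm [-0.2  -0.92] tool mm [ 0.63 -0.7 ] n 41 res 0.24
held off world mm [ 0.07 -0.69] tool mm [ 0.28 -0.64] n 41 res 0.32
held off world mm [ 0.31 -0.62] tool mm [ 0.04 -0.7 ] n 41 res 0.2
```

Call:
{"method": "send_rows", "body": {
  "moves": [-0.06,0.18,-0.64,0,0,0.445,1,-0.06,0.18,-0.64,0,0,0.445,1,-0.06,0.18,-0.64,0,0,0.445,1,-0.06,0.18,-0.64,0,0,0.445,1,0,0,0,0,0,0,1,0,0,0,0,0,0,1]
}}

```text
time: 11.62
ee_pos: [0.659, 0.1437, 0.1256]
tcp_rot: [-180.0, 0.0, -134.8]
wrist_force: [0.1, -0.1, -0.9]
opening: 0.011
grasp_force: 30.8
```

Run:
```python
from h import *
c=bot.camera("wrist"); save(c,"w4.png"); o=bot.get_obs()
print(o["ee_pos"],o["tcp_rot"],o["wrist_force"])
p=spindle(c)
for dz in(.0264,.0274,.0284): held(c,o,dz)
```

```text
[0.65919273 0.14374814 0.12581765] [-1.79960027e+02  5.91405991e-02 -1.34829255e+02] [ 0.29627311 -0.95294812 -0.6841601 ]
tongue n 332 [0.6187 0.1039] L,W [0.0158 0.0055] ang 44.371335546951144
held off world mm [-0.36 -1.07] tool mm [ 1.02 -0.5 ] n 41 res 0.29
held off world mm [-0.16 -0.82] tool mm [ 0.69 -0.47] n 41 res 0.42
held off world mm [ 0.04 -0.58] tool mm [ 0.38 -0.44] n 41 res 0.3
```

View pics/w4.png

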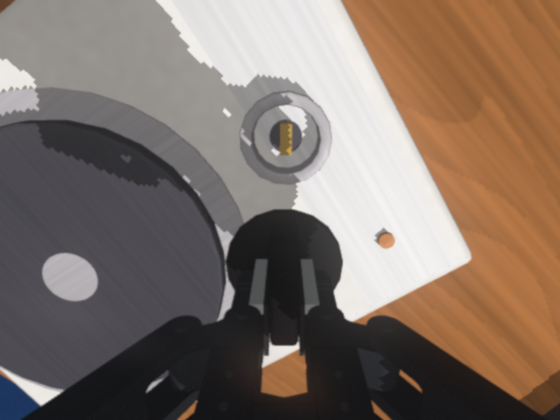

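The tongue is at (285,139) and lines up with the tool axis; the knob is straight in the fingers. I'll move over the axis and come down gently.

Call:
{"method": "send_rows", "body": {
  "moves": [-0.8,-0.78,0,0,0,0,1,-0.8,-0.78,0,0,0,0,1,0,0,-0.1,0,0,0,1,0,0,-0.1,0,0,0,1,0,0,0,0,0,0,1]
}}

```text
time: 12.3
ee_pos: [0.6192, 0.1053, 0.1195]
tcp_rot: [180.0, -0.0, -134.7]
wrist_force: [-0.3, 0.2, -0.4]
opening: 0.0116
grasp_force: 30.8
```

Now I'll nudge into position and approach contact.

Call:
{"method": "send_rows", "body": {
  "moves": [0,-0.03,-0.08,0,0,0,1,0,0,-0.08,0,0,0,1,0,0,-0.06,0,0,0,1,0,0,-0.06,0,0,0,1,0,0,0,0,0,0,1]
}}

```text
time: 12.92
ee_pos: [0.6188, 0.1041, 0.1127]
tcp_rot: [180.0, -0.0, -134.8]
wrist_force: [-0.1, 0.4, -0.7]
opening: 0.0114
grasp_force: 30.8
```

Call:
{"method": "send_rows", "body": {
  "moves": [0,0,-0.06,0,0,0,1,0,0,-0.06,0,0,0,1,0,0,0,0,0,0,1]
}}

```text
time: 13.3
ee_pos: [0.6191, 0.1041, 0.1108]
tcp_rot: [-180.0, 0.1, -134.8]
wrist_force: [-1.0, -1.2, 5.3]
opening: 0.0112
grasp_force: 31.8
```

It touched the spindle top at 5 N. I'll search in small steps.

Call:
{"method": "send_rows", "body": {
  "moves": [-0.01,0.01,0,0,0,0,1,-0.01,0.01,0,0,0,0,1,0,0,0,0,0,0,1]
}}

```text
time: 13.68
ee_pos: [0.6188, 0.1043, 0.1109]
tcp_rot: [-179.9, 0.1, -134.8]
wrist_force: [-0.2, -1.0, 5.0]
opening: 0.0113
grasp_force: 31.6
```

Call:
{"method": "send_rows", "body": {
  "moves": [0.01,0.01,0,0,0,0,1,0.01,0.01,0,0,0,0,1,0,0,0,0,0,0,1]
}}

```text
time: 14.05
ee_pos: [0.6191, 0.1046, 0.1107]
tcp_rot: [-179.9, 0.0, -134.8]
wrist_force: [-1.1, -2.6, 5.4]
opening: 0.0115
grasp_force: 31.6
```

Call:
{"method": "send_rows", "body": {
  "moves": [0,0,0,0,0,0.15,1,0,0,0,0,0,0.15,1,0,0,0,0,0,0.15,1,0,0,0,0,0,0,1]
}}

```text
time: 14.55
ee_pos: [0.6191, 0.1053, 0.1098]
tcp_rot: [-180.0, 0.1, -130.9]
wrist_force: [1.7, 0.5, 1.5]
opening: 0.0111
grasp_force: 31.0
```

Call:
{"method": "send_rows", "body": {
  "moves": [0,0,0,0,0,-0.3,1,0,0,0,0,0,-0.3,1,0,0,0,0,0,-0.15,1,0,0,0,0,0,-0.15,1,0,0,0,0,0,0,1]
}}

```text
time: 15.18
ee_pos: [0.619, 0.1053, 0.1095]
tcp_rot: [180.0, 0.0, -138.6]
wrist_force: [3.2, 2.2, -2.1]
opening: 0.0108
grasp_force: 30.7
```

Run:
```python
from h import *
o=bot.get_obs()
print(o["ee_pos"],o["tcp_rot"],o["wrist_force"],o["torque"])
c=bot.camera("side"); bot.camera("wrist")
p=proj(c,[.619,.104,.1]); x,y=p.astype(int)
cv2.imwrite("pics/s1.png",cv2.resize(c["color"][y-45:y+45,x-60:x+60,::-1],None,fx=6,fy=6,interpolation=cv2.INTER_CUBIC))
for dz in(.0264,.0274,.0284): held(bot.camera("wrist"),o,dz)
```

```text
[0.61895453 0.10528967 0.10954129] [ 1.79989472e+02  1.67960701e-02 -1.38613789e+02] [ 3.20945266  2.24355744 -2.07374552] [ 0.51670318 -0.9560849   0.01364813]
held off world mm [-1.1  -1.88] tool mm [ 2.07 -0.68] n 41 res 1.91
held off world mm [-0.96 -1.7 ] tool mm [ 1.84 -0.64] n 41 res 1.85
held off world mm [-0.82 -1.5 ] tool mm [ 1.61 -0.58] n 41 res 1.81
```

View pics/s1.png

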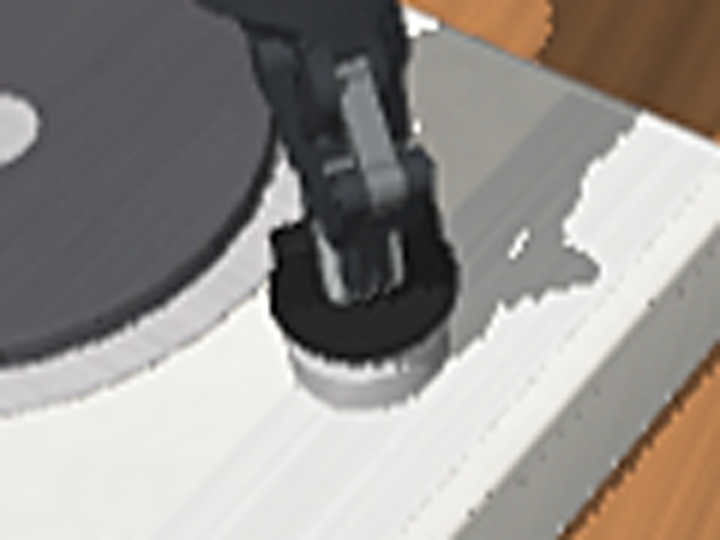

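The knob has dropped 1.3 mm and carries the spindle, so the slot has engaged. In the side view the skirt sits level just above the collar. I'll centre it and sink gently.

Call:
{"method": "send_rows", "body": {
  "moves": [0.01,0.01,0,0,0,0.1,1,0,0,-0.06,0,0,0.1,1,0,0,-0.06,0,0,0,1,0,0,0,0,0,0,1]
}}

```text
time: 15.92
ee_pos: [0.619, 0.1054, 0.1068]
tcp_rot: [180.0, 0.0, -136.9]
wrist_force: [2.6, 2.5, -0.4]
opening: 0.0113
grasp_force: 31.0
```

Call:
{"method": "send_rows", "body": {
  "moves": [0.01,0.01,-0.06,0,0,0,1,0.01,0.01,-0.06,0,0,0,1,0,0,-0.06,0,0,0,1,0,0,-0.04,0,0,0,1,0,0,0,0,0,0,1]
}}

```text
time: 16.55
ee_pos: [0.6193, 0.1056, 0.1009]
tcp_rot: [180.0, -0.0, -136.9]
wrist_force: [0.3, -0.1, -0.6]
opening: 0.0115
grasp_force: 30.9
```

Call:
{"method": "send_rows", "body": {
  "moves": [0,0,-0.04,0,0,0,1,0,0,-0.04,0,0,0,1,0,0,-0.04,0,0,0,1,0,0,0,0,0,0,1]
}}

```text
time: 17.05
ee_pos: [0.6195, 0.1058, 0.0985]
tcp_rot: [-180.0, 0.0, -136.9]
wrist_force: [-1.6, -0.3, 0.9]
opening: 0.0111
grasp_force: 31.1
```

Call:
{"method": "send_rows", "body": {
  "moves": [0,0,-0.03,0,0,0,1,0,0,-0.02,0,0,0,1,0,0,0,0,0,0,1]
}}

```text
time: 17.42
ee_pos: [0.6196, 0.1059, 0.0984]
tcp_rot: [-180.0, 0.1, -136.9]
wrist_force: [-4.4, -1.2, 8.5]
opening: 0.0114
grasp_force: 32.2
```

It is home: z matches 0.071 + 0.0274, with 8.5 N of push. I'll ease off a little and turn clockwise.

Call:
{"method": "send_rows", "body": {
  "moves": [-0.01,0,0.02,0,0,0,1,0,0,0,0,0,-0.4,1,0,0,0,0,0,-0.4,1,0,0,0,0,0,-0.4,1,0,0,0,0,0,0,1]
}}

```text
time: 18.05
ee_pos: [0.6201, 0.1055, 0.0984]
tcp_rot: [-179.9, 0.1, -147.2]
wrist_force: [2.1, -1.7, 5.3]
opening: 0.0112
grasp_force: 31.7
```

Call:
{"method": "send_rows", "body": {
  "moves": [0,0,0,0,0,-0.5,1,0,0,0,0,0,-0.5,1,0,0,0,0,0,-0.5,1,0,0,0,0,0,-0.5,1,0,0,0,0,0,0,1]
}}

```text
time: 18.68
ee_pos: [0.6203, 0.1052, 0.0985]
tcp_rot: [-179.9, 0.1, -164.5]
wrist_force: [2.2, -3.5, 5.5]
opening: 0.0109
grasp_force: 31.6
```

```bash
python3 -c "
from h import *
o=bot.get_obs();print(o['ee_pos'],o['tcp_rot'],o['wrist_force'],o['torque'])"
```

```text
[0.62026574 0.10521554 0.09845358] [-1.79907665e+02  1.26853705e-01 -1.64450639e+02] [ 2.24150303 -3.51254413  5.45752873] [-0.85734238 -0.47592656 -0.00796128]
```

Call:
{"method": "send_rows", "body": {
  "moves": [0.01,-0.01,0,0,0,-0.5,1,0,-0.01,0,0,0,-0.5,1,0,0,0,0,0,-0.5,1,0,0,0,0,0,-0.5,1,0,0,0,0,0,-0.4,1,0,0,0,0,0,0,1]
}}

```text
time: 19.42
ee_pos: [0.6203, 0.1047, 0.0984]
tcp_rot: [-180.0, 0.1, 174.9]
wrist_force: [2.4, -4.4, 5.1]
opening: 0.0112
grasp_force: 31.7
```

```bash
python3 -c "
from h import *
o=bot.get_obs();print(o['ee_pos'],o['tcp_rot'],o['wrist_force'],o['torque'])"
```

```text
[0.62031241 0.10470462 0.09844457] [-1.79956229e+02  1.27646917e-01  1.74935965e+02] [ 2.38076432 -4.39202739  5.09874804] [-0.84157204 -0.30612722 -0.0270719 ]
```

Call:
{"method": "send_rows", "body": {
  "moves": [0.01,-0.01,0,0,0,-0.3,1,0,-0.01,0,0,0,-0.3,1,0,0,0,0,0,-0.3,1,0,0,0,0,0,0,1]
}}

```text
time: 19.92
ee_pos: [0.6203, 0.1045, 0.0984]
tcp_rot: [-180.0, 0.1, 167.2]
wrist_force: [0.0, -1.7, 6.1]
opening: 0.0112
grasp_force: 31.8
```

```bash
python3 -c "
from h import *
o=bot.get_obs();print(o['ee_pos'],o['tcp_rot'],o['wrist_force'],o['torque'])"
```

```text
[0.62033474 0.10449288 0.09844155] [-1.79993805e+02  1.01808170e-01  1.67229581e+02] [ 0.00640202 -1.72662963  6.11805927] [-0.5921246  -0.03185936 -0.03089614]
```

Call:
{"method": "send_rows", "body": {
  "moves": [0,0,0,0,0,-0.2,1,0,0,0,0,0,-0.15,1,0,0,0,0,0,0,1]
}}

```text
time: 20.3
ee_pos: [0.6203, 0.1044, 0.0985]
tcp_rot: [-180.0, 0.1, 164.2]
wrist_force: [-1.1, -3.5, 6.0]
opening: 0.0113
grasp_force: 31.8
```

```bash
python3 -c "
from h import *
o=bot.get_obs();print(o['ee_pos'],o['tcp_rot'],o['wrist_force'],o['torque'])"
```

```text
[0.62033127 0.10444051 0.09846028] [-1.79992395e+02  1.04620595e-01  1.64238330e+02] [-1.05299348 -3.46507716  5.96143745] [-0.68991923  0.02968543 -0.0111194 ]
```

Call:
{"method": "send_rows", "body": {
  "moves": [0,0,0,0,0,-0.12,1,0,0,0,0,0,0,1,0,0,0.03,0,0,0,1,0,0,0,0,0,0,1]
}}

```text
time: 20.8
ee_pos: [0.6202, 0.1044, 0.0985]
tcp_rot: [-180.0, 0.1, 163.2]
wrist_force: [3.1, -3.3, 2.2]
opening: 0.0112
grasp_force: 31.3
```

```bash
python3 -c "
from h import *
o=bot.get_obs();print(o['ee_pos'],o['tcp_rot'],o['wrist_force'],o['torque'])"
```

```text
[0.62022487 0.10442758 0.09848345] [-1.79977490e+02  6.32208825e-02  1.63198465e+02] [ 3.10713767 -3.28178838  2.22662175] [-0.93794552 -0.59652896  0.11226074]
```

The torque rose to 0.11 N m, so it is at the stop. I'll release and lift away.

Call:
{"method": "send_rows", "body": {
  "moves": [0,0,0,0,0,0,0.2,0,0,0,0,0,0,0.2,0,0,0,0,0,0,0.2,0,0,0.4,0,0,0,0.2,0,0,1,0,0,0,0.2,0,0,1,0,0,0,0.2,0,0,1,0,0,0,0.2,0,0,0.5,0,0,0,0.2]
}}

```text
time: 21.8
ee_pos: [0.6202, 0.105, 0.1979]
tcp_rot: [179.9, 0.1, 163.2]
wrist_force: [0.4, 0.3, -0.2]
opening: 0.0344
grasp_force: 0.0
```

Run:
```python
from h import *
c=bot.camera("wrist"); save(c,"w5.png"); o=bot.get_obs(); print(o["ee_pos"],o["wrist_force"],o["opening"])
for q,z in [("knob_grip",.114),("knob",.071)]:
    for d in bot.landmark_of("wrist",q)[:2]: print(q,round(d["p"],2),ray(c,d["pixel"],z).round(4))
```

```text
[0.62042787 0.10496837 0.19888427] [-1.34073836  0.21921602  1.8926514 ] 0.03420108960371836
knob_grip 0.95 [0.6177 0.1047 0.114 ]
knob 0.6 [0.6167 0.1047 0.071 ]
```

View pics/w5.png

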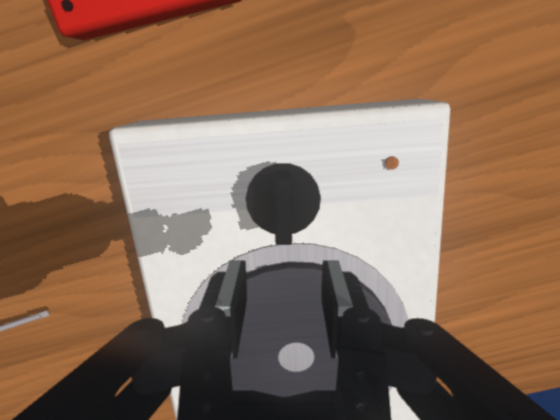

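The knob sits on the control at (284,200) with its bar parallel to the hob's long side, and the gripper is clear. I'm handing it in.

```bash
python3 -c "
from workcell import bot
print(bot.job_done())"
```

```text
the job is handed in; nothing more can be done
None
```

I fitted the smallest knob fully home on the spindle, turned it clockwise to the off stop, released it and handed the job in at about 22 s; the hand-in returned no verdict.

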